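# Spring a casting mould shut with the puller

### The arm

A 7-joint arm with a two-finger parallel gripper is mounted at the origin on the work surface. World frame = base frame: x ahead of the robot, y to its left, z up, the work surface at z = 0. Lengths are in m, angles in rad, forces in N, time in s.
With the tool pointing down it reaches from about 0.425 to 1.025 m from the base axis. Payload 9.4 kg.
Tool frame: the origin (TCP) lies on the centre line of the jaws, within the pads' length; the fingertips stand 17 mm ahead of it and the grasp point (between the pads) lies 2 mm behind it; z points along the fingers, y is the line along which they close (so a half turn about z gives the same grasp; the last joint's range is limited). The gripper opens to 93 mm and grips with 3 to 60 N. Pads are 15 mm wide; open, the fingers measure 128 mm over their backs; the gripper's body (75 mm by 188 mm) begins 65 mm behind the grasp point.
Start: joints at [1.103, 0.599, -0.003, 1.599, 0.002, 0.943, -0.08], TCP at [0.276, -0.67, 0.213] pointing down, gripper open.
Joint ranges: [-2.57, 2.57], [-0.35, 1.97], [-1.29, 1.29], [0.11, 2.56], [-1.05, 4.19], [0.11, 1.86], [-2.63, 2.63]. Speed limits (rad/s): [2.22, 2.22, 3.01, 3.01, 3.14, 3.14, 3.14].

### API

Orientations are given as a 3x3 rotation matrix whose columns are the frame's x, y, z axes.
In Python, from bench import bot, optics gives the robot as it stands.
- The arm moves only by the tool play_rows, never from a script. Its argument "plan" is a list of rows, each a list of 4 numbers: the shift along the tool's x, y, z normalised to -1 to 1, where 1 is 0.02 m, then the turn about the tool's z normalised to -1 to 1, where 1 is 0.12 rad. In form: [[x, y, z, twist], ...]. A call has 1 to 10 rows; each row shifts and turns the commanded pose from where the row before left it, along the tool's axes as they then stand; what a row does not reach is not made up. A row lasts 1/12 s, in which the tool goes at most 41.7 mm and 7.16 degrees, less where a joint would pass 70% of its speed; a pose out of reach is approached as far as the arm can. A call with a number of a shift or a turn outside -1 to 1 is refused whole. A call with a gripper value outside its range is refused whole. "hand" is the closure, from -1 (fully open) to 1 (shut), so that 0 is half open, set as the call begins (left out, the last holds). The fingers move at their own pace and stop on an object; "force" is the grip in N (left out, the last holds). Time passes only in rows, so rows that do not move let the fingers close. It gives the time, the measured TCP pose, the force, the opening and the grip force at its end, in the units of the state.
- bot.read_state(): the state, without advancing time (a new reading comes with each control period).
- optics.read_camera(name): name is "scene" or "side" or "wrist"; returns a dict with "color" (384x512x3 uint8, red, green, blue), "vertical_fov" (degrees; the focal length in pixels is half the picture's height over the tangent of half this angle, whatever the lens; pixels are square), "cx", "cy" (the principal point, pixels), "camera_from_world" (4x4, takes a point from world to camera coordinates). Camera axes: x right, y down, z forward; pixel columns grow to the right and rows downward; lengths in m; the calibration is good to about 2 mm. A picture is of the moment at which its call begins. There is no depth.
- bot.sign_off(): hands the job in; it is judged then, once.
The state is a dict: "time": time; "q": joint angles; "dq": joint speeds; "joint_torque": joint torques, N m; "tcp_pos": TCP position; "ee_rot": TCP orientation; "wrist_force": force on the tool from outside, world axes, zero at the start; "wrist_torque": the same for the moment, N m; "gripper_width": opening from 0.0 (shut) to 1.0 (fully open); "finger_force": force on a finger pad.
Only numpy, scipy, OpenCV 4.12 (cv2) and the standard library are available. Lean on these libraries where they do the work, as an engineer would, in place of code of your own. Each camera call takes 0.05 s, during which the arm holds its last target. There are 200 camera calls.

### The job

First push the sliding half of the plaster mould on the sloping stand fully shut. Then take the spring puller from its rack, put its rod in the eye at the spring's end, stretch the spring past the anchor post and bring its hook round the post from the low side so that it holds by itself. Put the puller back upright in its rack, collar down on the top; move the spring with the puller only, not with the gripper, and leave the tub, the bottle and the spare mould where they are.

Things in the scene. Friction and masses are not known exactly. Their poses are not given: they have to be found in the camera images.
- stand: Plywood stand, fixed. Origin on the table under the middle of its bed; x (level) points to its high side, z up. It carries a bed sloping 30 degrees, low edge at -x, 65 mm above this origin at its middle.
- bed: The stand's sloping bed. Origin at the middle of its upper face; X uphill along the slope, Y level along the bed, Z square to it. Board 160 (X) x 310 (Y) mm. On it a plaster mould of two blocks, each 120 (X) x 105 (Y) x 45 (Z) mm: the -Y one is fixed (Y -105 to 0), the +Y one slides along Y between low cleats. Offsets below in X, Y, Z are in this frame.
- half (a joint): Opening in m of the sliding (+Y) mould half: 0 = shut against the fixed half (hard stop), up to 0.04 open towards +Y. It stays where left; about 3 N moves it.
- half_face (a point): Centre of the sliding half's outer (+Y) face, 120 (X) x 45 (Z) mm: X 0, Y 105 mm + opening, Z 22.5 mm. Pushing it towards -Y shuts the mould. The bed board beneath reaches to Y = 155 mm.
- post (a point): Anchor post: plain round steel pin, 12 mm in diameter, square to the bed on the sliding half, at X 0, Y 90 mm + opening, from Z 45 to 85 mm. This point is on its axis at Z 73 mm, the spring's height.
- pivot (a point): Spring's pivot on the fixed half: X 0, Y -75, Z 73 mm. Pin head 20 mm across, top at Z 87 mm.
- swing: The whole steel extension spring, coils 20 mm across. Origin at the pivot, x axis outwards along it, z = bed Z. It only swings about the pivot, parallel to the bed at Z 73 mm (cannot be lifted), between 0.9 rad downhill and 0.3 rad uphill of the bed's Y, and only stretches along x. Slight friction (0.06 N m): it stays where left. Pull 1.2 N + 60 N/m x stretch: 4.2 N hooked.
- hook: Hook end of the spring. Origin: its seat, where the post's axis lies when hooked (within 1 mm); 115 mm from the pivot when slack, 165 when hooked on the shut mould, 210 at most. x outwards along the spring, y downhill, z = bed Z. J of 6 mm wire, open to -y (uphill), so it goes round the post from the downhill side; its bearing arm is then on the post's far side from the pivot.
- hook_end (a point): Free end of the hook's wire, at x +5, y -13 mm of the hook; bearing arm at x +9.5 (y -4 to +7), back of the hook at y +14 (x -26 to +3). To pass round the post, stretch until the seat is 5 to 18 mm further from the pivot than the post, swing the seat into line with the post, then let back: the arm rests on the post.
- eye (a point): Centre of the pulling eye, 36 mm beyond the seat on the hook's x axis: a short steel tube square to the bed, bore 20, outside 27, 18 mm tall (9 mm above and below this point), open at both ends; 19 mm free under it over the mould. The puller's rod goes in from above along the bed's Z; it fits only within about 20 degrees of Z.
- puller: Spring puller, loose, 133 mm long, about 0.2 kg. Origin at its rod's tip, z axis along it to the handle. Round steel rod 10 mm in diameter, z 0 to 55 mm, tip tapered; round collar 44 mm in diameter, z 55 to 63; square wooden handle 26 x 26 mm (sides along x, y), z 63 to 133. It starts upright in the rack, origin 15 mm above the table.
- rack: Wooden puller rack, fixed, 70 x 70 mm, 70 mm tall. Origin on the table under its middle. The puller's rod stands in a hole through its top board, the collar resting on the top.
- rack_hole (a point): Middle of the rack's hole, 27 mm across, at its top face, 70 mm above the table.
- puller_tip (a point): Tip of the puller's rod (the puller's origin).
- tub: Bystander: open black plastic tub 100 x 130 x 55 mm, loose. Origin under its middle.
- squeeze_bottle: Bystander: white squeeze bottle, 56 mm in diameter, 150 mm tall, loose. Origin under its middle.
- spare_mould: Bystander: small closed plaster mould 90 x 70 x 95 mm with a black band, loose. Origin under its middle.
Not all that is in view belongs to the job. What is shaped like the puller but purple or yellow is not meant.

How it is judged:
On the way, in this order (a step that is already met when the one before it is completed fails the run):
1. the sliding mould half is pushed fully shut (value of joint half below 0.003 m), for 0.2 s.
2. the puller is lifted out of its rack (height (world z) of puller above 0.085 m), for 0.1 s.
3. the spring is stretched past the post with the puller in its eye (distance between hook and pivot above 0.167 m and contact force between puller and hook above 1.5 N), for 0.1 s.
4. the hook holds on the post and the puller is out of the eye (distance between hook and post below 0.005 m and value of joint half below 0.003 m and distance between puller_tip and eye above 0.04 m), for 0.3 s.
At the end, for the whole second after the job is handed in: The hook's seat lies within 5 mm of the post's axis point (hook round the post under tension), the mould is shut to within 3 mm, and the puller is at rest upright (within 7 degrees) in the rack, within 12 mm of the hole's middle, collar down on the top (within 4 mm) (distance between hook and post below 0.005 m and value of joint half below 0.003 m and horizontal distance between puller and rack_hole below 0.012 m and height (world z) of puller between 0.01 and 0.019 m and angle between puller's own z axis and vertical below 0.12 rad and linear speed of each of puller, hook below 0.02 m/s); the robot touches nothing.
It fails at once if the gripper pushes or pulls the spring (over 1.5 N) (contact force between the fingers and swing above 1.5 N).
It fails at once if the tub is shifted by more than 20 mm (distance of tub from where it was at the start of the episode above 0.02 m).
It fails at once if the squeeze bottle is shifted by more than 20 mm (distance of squeeze_bottle from where it was at the start of the episode above 0.02 m).
It fails at once if the spare mould is shifted by more than 20 mm (distance of spare_mould from where it was at the start of the episode above 0.02 m).
It also fails if it takes over 72 s, if anything falls off the work surface, if the arm or the gripper's body presses on something with over 40 N, if the wrist force passes 120 N, or if a joint passes its speed limit or range.

## Working session

There is one attempt and no reset: what is moved stays moved. The work goes in short steps, Python scripts to look and compute and a tool call to move; the robot and the scene stay as the last step left them, time stands still between calls to the robot, and variables do not carry over. Pictures are saved under pics/ and viewed, at most 10 in all, crops included, and the job is handed in when it is done.

Besides the shell and the picture viewer there is one more tool, called after "Call:" as name(argument=value, ...) on one line, values as JSON. play_rows: Moves the arm, as the interface text tells. Scaled input: -1 to 1 covers 0.02 m each way for a shift and 0.12 rad each way for a turn. Its arguments: {"type":"object","properties":{"plan":{"type":"array","items":{"type":"array","items":{"type":"number","minimum":-1,"maximum":1}}},"hand":{"type":"number"},"force":{"type":"number"}},"required":["plan"]}

```bash
ls; mkdir -p pics
python3 - <<'E'
from bench import bot, optics
import cv2,numpy as np,pickle
s=bot.read_state(); print(s)
d={}
for n in ("scene","side","wrist"):
    c=optics.read_camera(n); d[n]=c
    cv2.imwrite(f"pics/a_{n}.png",c["color"][:,:,::-1]); print(n,c["vertical_fov"],c["cx"],c["cy"],np.round(c["camera_from_world"],4).tolist())
pickle.dump(d,open("a.pkl","wb"))
a=np.hstack([d["scene"]["color"],d["side"]["color"]])
E
```

```text
pics
{'time': 0.0, 'q': array([ 1.10326866,  0.60012262, -0.00254352,  1.60015204,  0.00181575,
        0.9429209 , -0.07980315]), 'dq': array([ 0.00018442,  0.00217332,  0.00072204, -0.00193118,  0.00196579,
       -0.0014203 , -0.00131052]), 'joint_torque': array([-3.22308078e-04, -7.65080309e+01,  1.49744656e+00, -2.52348286e+01,
       -5.24286611e-02,  1.71345309e-02,  1.12099121e-04]), 'tcp_pos': array([ 0.27597005, -0.66985915,  0.21225389]), 'ee_rot': array([[ 9.24569297e-01,  3.81013185e-01, -7.53804315e-04],
       [ 3.81013898e-01, -9.24568232e-01,  1.41238876e-03],
       [-1.58804781e-04, -1.59306120e-03, -9.99998718e-01]]), 'wrist_force': array([ 0.66721021,  0.1647524 , -0.41964532]), 'wrist_torque': array([ 0.00302353, -0.00601402, -0.03167858]), 'finger_force': 0.0, 'gripper_width': 0.999327339003685}
scene 53.09000183517504 251.25363631057002 193.5496806956987 [[0.2848, 0.9586, 0.0069, -0.1365], [0.5184, -0.148, -0.8422, -0.1957], [-0.8063, 0.2434, -0.5391, 1.7304], [0.0, 0.0, 0.0, 1.0]]
side 56.700442936772376 258.7042086429709 190.03285415052 [[-0.9973, -0.0727, -0.0106, 0.5128], [-0.0412, 0.6727, -0.7388, 0.1145], [0.0609, -0.7364, -0.6738, 1.1025], [0.0, 0.0, 0.0, 1.0]]
wrist 62.048809427276026 256.35737448127173 192.6747036702459 [[0.3803, -0.9249, -0.0019, -0.7238], [-0.8863, -0.365, 0.2849, -0.0336], [-0.2642, -0.1066, -0.9586, 0.392], [0.0, 0.0, 0.0, 1.0]]
```

Run:
```python
import cv2
for n in ("scene","side"):
    cv2.imwrite(f"pics/b_{n}.png",cv2.resize(cv2.imread(f"pics/a_{n}.png"),(768,576),interpolation=cv2.INTER_CUBIC))
```

```text
(no output)
```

View pics/b_scene.png

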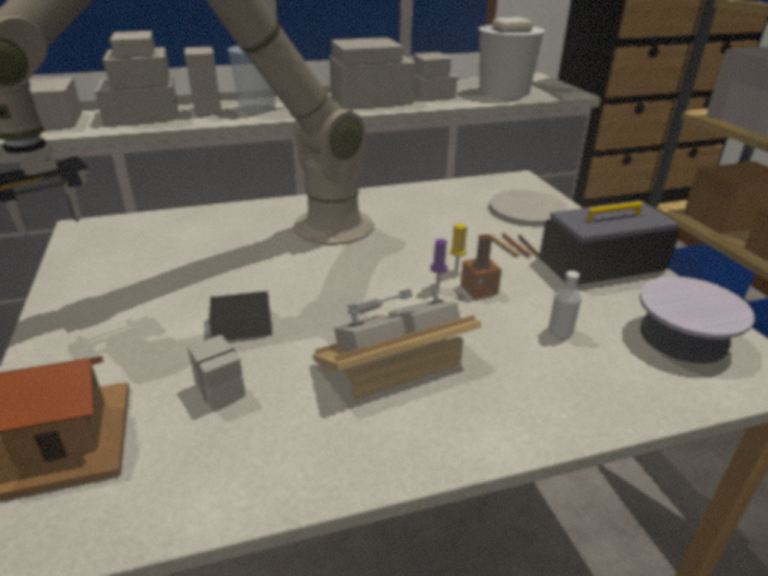

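View pics/b_side.png

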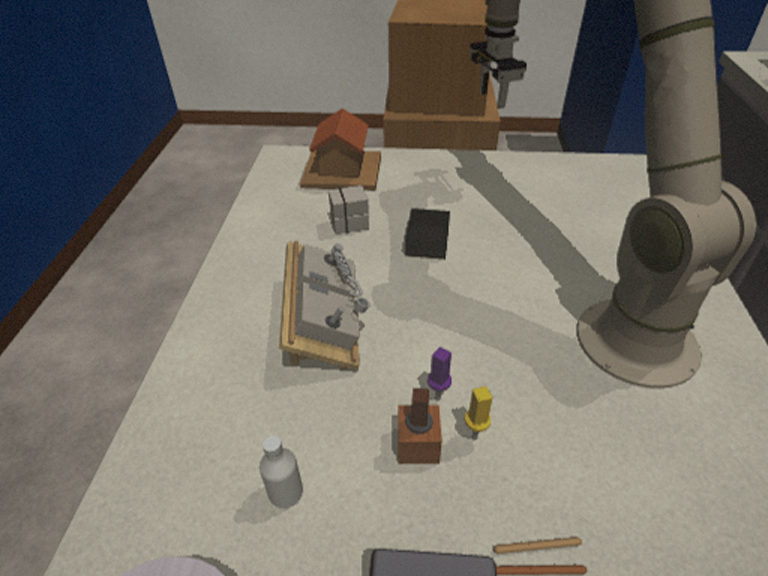

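```bash
cat > h.py <<'E'
import numpy as np,pickle,cv2
def P(c):
    f=192/np.tan(np.radians(c["vertical_fov"]/2))
    return np.array([[f,0,c["cx"]],[0,f,c["cy"]],[0,0,1]])@c["camera_from_world"][:3]
def tri(Ps,uv):
    A=np.vstack([np.array([u*p[2]-p[0],v*p[2]-p[1]]) for p,(u,v) in zip(Ps,uv)])
    x=np.linalg.svd(A)[2][-1]; return x[:3]/x[3]
def onz(p,uv,z):
    u,v=uv;A=np.array([u*p[2]-p[0],v*p[2]-p[1]])
    return np.linalg.solve(A[:,:2],-A[:,2]*z-A[:,3])
def proj(p,X):
    h=p@np.append(X,1); return h[:2]/h[2]
E
python3 - <<'E'
from h import *
d=pickle.load(open("a.pkl","rb")); s,e=P(d["scene"]),P(d["side"]); k=512/768
for n,a,b in [("collar",(483,266),(419,422)),("handletop",(484,237),(420,391)),("pivot",(352,310),(331,257)),("eye",(405,294),(361,305)),
 ("bedHiPlus",(480,324),(283,347)),("bedHiMinus",(316,357),(290,242)),("bottlecap",(573,275),(273,443)),("tubc",(240,297),(428,212)),("spare",(212,348),(350,190))]:
    X=tri([s,e],[np.array(a)*k,np.array(b)*k]); print(n,X.round(3),proj(s,X)/k-a)
E
```

```text
collar [0.446 0.274 0.068] [-1.62503267 -1.21848036]
handletop [0.446 0.269 0.147] [-1.23747685 -0.99522757]
pivot [ 0.636 -0.093  0.124] [2.57689781 2.4182591 ]
eye [0.565 0.035 0.101] [-0.53936197 -0.47214888]
bedHiPlus [0.697 0.147 0.093] [-1.37177198 -0.8906683 ]
bedHiMinus [ 0.74  -0.181  0.101] [6.13981064 5.5497294 ]
bottlecap [0.655 0.373 0.146] [-1.84056524 -0.91300247]
tubc [ 0.442 -0.305  0.083] [-2.04453298 -2.63641953]
spare [ 0.638 -0.37   0.102] [-1.26790879 -1.51481716]
```

Call:
play_rows(plan=[[0,-0.5,-1,1],[0.5,-1,-1,1],[1,-1,-1,0.2],[1,-1,-1,0],[1,-1,-1,0],[1,-1,-1,0],[1,-1,-1,0],[1,-1,-1,0],[1,-1,-0.5,0],[1,-1,0,0]], hand=1, force=20)

```text
time: 0.98
tcp_pos: [0.4158, -0.4592, 0.3858]
ee_rot: [[0.992, 0.126, 0.003], [0.126, -0.992, -0.003], [0.002, 0.003, -1.0]]
wrist_force: [1.2, -0.6, -0.5]
gripper_width: 0.332
finger_force: 0.0
```

Call:
play_rows(plan=[[0.6,-1,0,0],[0.6,-1,0,0],[0.5,-1,0,0],[0,-1,0,0],[0,-1,0,0],[0,-1,0,0],[0,-1,0,0],[0,-1,0,0],[0,-1,0,0],[0,-1,0,0]])

```text
time: 1.82
tcp_pos: [0.4226, -0.2561, 0.383]
ee_rot: [[0.992, 0.126, -0.0], [0.126, -0.992, 0.0], [-0.0, -0.0, -1.0]]
wrist_force: [0.1, -0.1, -0.2]
gripper_width: 0.002
finger_force: 0.0
```

Call:
play_rows(plan=[[0,-1,0,0],[0,-1,0,0],[0,-1,0,0],[0,-1,0,0],[0,-1,0,0],[0,-1,0,0],[0,0,0,0]])

```text
time: 2.4
tcp_pos: [0.4073, -0.1347, 0.3832]
ee_rot: [[0.991, 0.13, -0.0], [0.13, -0.991, 0.001], [0.0, -0.001, -1.0]]
wrist_force: [-0.0, 0.6, 0.3]
gripper_width: 0.004
finger_force: 0.0
```

Run:
```python
from bench import bot, optics
from h import *
s=bot.read_state(); print(s["tcp_pos"],s["ee_rot"][:,0],s["q"])
d=optics.read_camera("wrist"); pickle.dump(d,open("w1.pkl","wb"))
T=np.linalg.inv(d["camera_from_world"]);print(T[:3,3])
cv2.imwrite("pics/w1.png",cv2.resize(d["color"][:,:,::-1],(768,576),interpolation=cv2.INTER_CUBIC))
```

```text
[ 0.40732065 -0.13468326  0.3832113 ] [9.91470219e-01 1.30333428e-01 5.57398453e-05] [ 0.33118944  0.05570659 -0.15188971  1.98820956  0.00858571  1.09852258
 -1.26446665]
[ 0.48562729 -0.12441638  0.55480796]
```

View pics/w1.png

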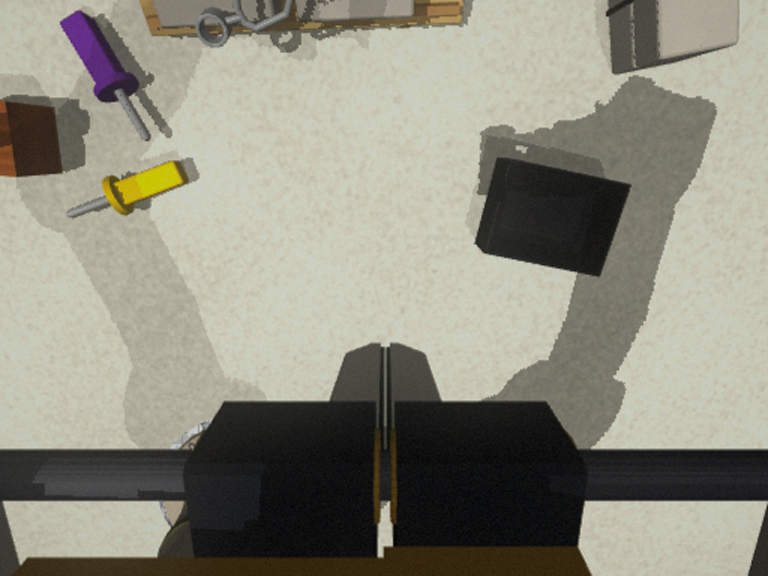

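Call:
play_rows(plan=[[1,-1,0,0],[1,-1,0,0],[1,-1,0,0],[1,-1,0,0],[1,-1,0,0],[1,-0.3,0,0],[1,0,0,0],[1,0,0,0],[0,0,0,0],[0,0,0,0]])

```text
time: 3.28
tcp_pos: [0.5537, -0.0134, 0.3822]
ee_rot: [[0.992, 0.126, -0.001], [0.126, -0.992, -0.0], [-0.001, -0.0, -1.0]]
wrist_force: [0.4, 0.4, 0.2]
gripper_width: 0.008
finger_force: 0.0
```

Run:
```python
from bench import bot, optics
from h import *
s=bot.read_state(); print(s["tcp_pos"],s["ee_rot"][:,0],s["q"])
d=optics.read_camera("wrist"); pickle.dump(d,open("w2.pkl","wb"))
cv2.imwrite("pics/w2.png",cv2.resize(d["color"][:,:,::-1],(768,576),interpolation=cv2.INTER_CUBIC))
```

```text
[ 0.55372956 -0.01340119  0.38221448] [ 0.99204087  0.12590825 -0.00142446] [ 0.12149635  0.2459627  -0.25515711  1.75845121  0.06731206  1.1471168
 -1.59864493]
```

View pics/w2.png

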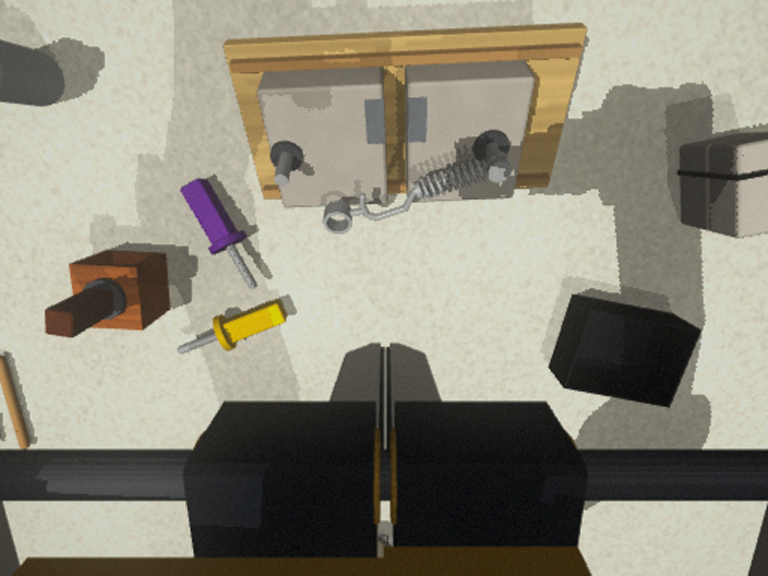

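```bash
cat >> h.py <<'E'
def bedR(yaw):
    c,s=np.cos(yaw),np.sin(yaw)
    return np.array([[c,-s,0],[s,c,0],[0,0,1]])@np.array([[3**.5/2,0,-.5],[0,1,0],[.5,0,3**.5/2]])
E
python3 - <<'E'
from h import *
from scipy.optimize import least_squares
d=pickle.load(open("w2.pkl","rb")); w=P(d); k=2/3
a=pickle.load(open("a.pkl","rb")); S=P(a["side"]);C=P(a["scene"])
def pts(op): return [((60,-105,45),(531,62)),((60,0,45),(406,64)),((-60,-105,45),(516,196)),((60,op,45),(383,67)),((60,105+op,45),(261,78)),((-60,105+op,45),(284,206)),((-60,op,45),(387,200)),((0,-75,87),(501,172)),((0,90+op,85),(283,181))]
def f(p):
    R=bedR(p[2]);o=np.array([p[0],p[1],.065]);r=[]
    for b,u in pts(p[3]): r.append(proj(w,o+R@np.array(b)/1000)/k-u)
    r.append((proj(S,o+R@[0,-.075,.08])/k-(331,257))*.5)
    X=[-(.115+.036)*np.sin(p[4]),-.075+(.151)*np.cos(p[4]),.082]
    r.append(proj(w,o+R@X)/k-(338,206))
    return np.concatenate(r)
s=least_squares(f,[.63,-.01,.126,20,.4],x_scale=[.01,.01,.1,10,.1],loss="soft_l1"); p=s.x
print(p); print(f(p).reshape(-1,2).round(1).tolist())
R=bedR(p[2]);o=np.array([p[0],p[1],.065])
for n,b in [("pivot",(0,-75,73)),("post shut",(0,90,73)),("face",(0,105+p[3],22.5)),("eye",(-151*np.sin(p[4]),-75+151*np.cos(p[4]),73))]: print(n,(o+R@np.array(b)/1000).round(4))
# rack/collar: collar top z=.078, handle top z=.148
print("collar",onz(w,(105*k,298*k),.078),"htop",onz(w,(59*k,323*k),.148),onz(S,(419*k,422*k),.074),onz(S,(420*k,391*k),.148))
for u in [(70,264),(164,255),(168,320),(102,329)]: print(u,onz(w,np.array(u)*k,.07 if u[0]!=168 or 1 else 0).round(4))
print("purple",onz(w,(228*k,243*k),.05),"yellow",onz(w,(228*k,330*k),.05))
np.save("bed.npy",p)
E
```

```text
[ 0.66213694 -0.01876035  0.18888941 18.51653985  0.27201068]
[[6.1, 0.9], [0.2, 8.0], [-0.4, -7.6], [0.3, 6.6], [-7.0, 4.5], [0.6, -2.8], [3.2, -3.6], [-0.1, -12.3], [-0.7, -8.3], [0.9, -4.5], [-4.3, 0.6]]
pivot [ 0.6404 -0.0993  0.1282]
post shut [0.6094 0.0628 0.1282]
face [0.6279 0.1004 0.0845]
eye [0.5785 0.037  0.1079]
collar [0.44494198 0.26730703] htop [0.44326659 0.26971629] [0.44238752 0.27319579] [0.44315983 0.26562486]
(70, 264) [0.4748 0.3064]
(164, 255) [0.4967 0.2095]
(168, 320) [0.4251 0.2056]
(102, 329) [0.4057 0.2765]
purple [0.51282267 0.15039917] yellow [0.41296133 0.14718746]
```

Run:
```python
import cv2,pickle
c=pickle.load(open("w2.pkl","rb"))["color"][:,:,::-1][10:170,140:400]
cv2.imwrite("pics/w2c.png",cv2.resize(c,None,fx=3,fy=3,interpolation=cv2.INTER_CUBIC))
```

```text
(no output)
```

View pics/w2c.png

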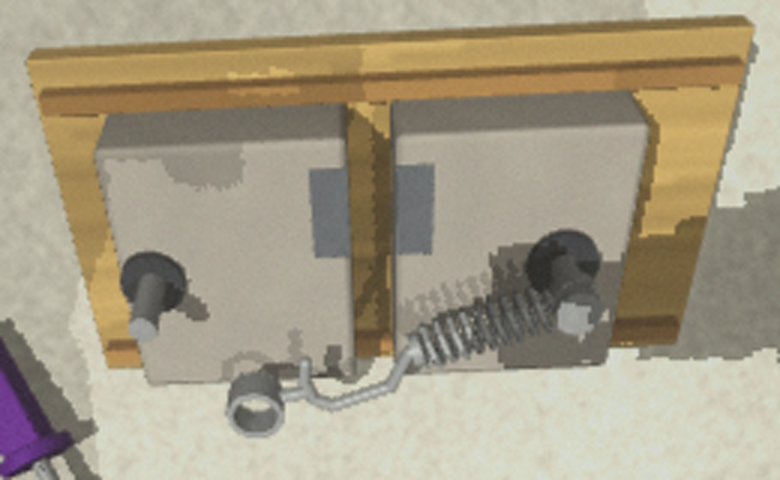

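Run:
```python
from h import *
from scipy.optimize import least_squares
d=pickle.load(open("w2.pkl","rb")); w=P(d)
def pts(op): return [((60,-105,45),(648,127)),((60,0,45),(394,136)),((60,op,45),(346,140)),((60,105+op,45),(97,157)),((-60,-105,45),(606,364)),((-60,105+op,45),(149,384)),((-60,op,45),(355,378)),((-60,0,45),(395,373)),((0,-75,87),(575,316)),((0,90+op,85),(145,327)),((80,155,0),(30,62)),((80,-155,0),(748,27))]
def f(p):
    R=bedR(p[2]);o=np.array([p[0],p[1],.065]);r=[]
    for b,u in pts(p[3]): r.append(proj(w,o+R@np.array(b)/1000)*3-(420,30)-u)
    X=[-(.151)*np.sin(p[4]),-.075+(.151)*np.cos(p[4]),.082]
    r.append(proj(w,o+R@X)*3-(420,30)-(257,410))
    return np.concatenate(r)
s=least_squares(f,[.63,-.01,.126,20,.4],x_scale=[.01,.01,.1,10,.1],loss="soft_l1"); p=s.x
print(p); print(f(p).reshape(-1,2).round(1).tolist())
R=bedR(p[2]);o=np.array([p[0],p[1],.065]);print(R)
for n,b in [("pivot",(0,-75,73)),("post shut",(0,90,73)),("face",(0,105+p[3],22.5)),("eye",(-151*np.sin(p[4]),-75+151*np.cos(p[4]),73))]: print(n,(o+R@np.array(b)/1000).round(4))
np.save("bed.npy",p)
```

```text
[ 0.65357018 -0.01965531  0.16744815 17.58806325  0.31928594]
[[5.1, -1.8], [-0.7, 1.0], [4.0, -1.0], [-4.8, -6.3], [0.1, 5.2], [-1.0, 4.6], [3.7, 1.7], [-0.9, 5.2], [2.6, -1.3], [-0.2, 3.6], [-7.3, -1.2], [8.2, -0.4], [-7.0, 0.7]]
[[ 0.85391255 -0.16666673 -0.49300664]
 [ 0.14433762  0.98601329 -0.08333337]
 [ 0.5         0.          0.8660254 ]]
pivot [ 0.6301 -0.0997  0.1282]
post shut [0.6026 0.063  0.1282]
face [0.622  0.0993 0.0845]
eye [0.5657 0.0348 0.1045]
```

Call:
play_rows(plan=[[0,-1,0,-0.34],[0.7,-1,0,0],[0.7,-1,0,0],[0.7,-1,0.5,0],[0.7,-1,1,0],[0.7,-1,1,0],[0.7,-1,1,0],[0.1,-0.1,1,0],[0,0,1,0],[0,0,1,0]])

```text
time: 4.17
tcp_pos: [0.6143, 0.1425, 0.2524]
ee_rot: [[0.986, 0.169, -0.0], [0.169, -0.986, 0.0], [-0.0, -0.0, -1.0]]
wrist_force: [-0.3, -0.5, -1.9]
gripper_width: 0.003
finger_force: 0.0
```

Call:
play_rows(plan=[[0,0,1,0],[0,0,1,0],[0,0,1,0],[0,0,1,0],[0,0,1,0],[0,0,0.5,0],[0,0,0,0],[0,0,0,0]])

```text
time: 4.83
tcp_pos: [0.6148, 0.1418, 0.1435]
ee_rot: [[0.986, 0.167, -0.0], [0.167, -0.986, -0.0], [-0.0, 0.0, -1.0]]
wrist_force: [-0.1, 0.3, 0.6]
gripper_width: 0.009
finger_force: 0.0
```

Call:
play_rows(plan=[[0,0,1,0],[0,0,1,0],[0,0,0.4,0],[0,0,0,0],[0,0.5,0,0],[0,0.5,0,0],[0,0.4,0,0],[0,0.25,0,0],[0,0.2,0,0],[0,0,0,0]])

```text
time: 5.67
tcp_pos: [0.6218, 0.1041, 0.0957]
ee_rot: [[0.986, 0.165, 0.001], [0.165, -0.986, -0.0], [0.001, 0.0, -1.0]]
wrist_force: [-0.5, 0.5, -0.6]
gripper_width: 0.003
finger_force: 0.0
```

Call:
play_rows(plan=[[0,0.2,0,0],[0,0.15,0,0],[0,0,0,0]])

```text
time: 5.92
tcp_pos: [0.6226, 0.098, 0.0952]
ee_rot: [[0.986, 0.167, 0.0], [0.167, -0.986, -0.0], [0.0, 0.0, -1.0]]
wrist_force: [0.4, 1.6, 1.0]
gripper_width: 0.006
finger_force: 0.7
```

Call:
play_rows(plan=[[0,0.2,0,0],[0,0.2,0,0],[0,0,0,0]])

```text
time: 6.17
tcp_pos: [0.6229, 0.0959, 0.0952]
ee_rot: [[0.985, 0.171, -0.0], [0.171, -0.985, 0.006], [0.001, -0.006, -1.0]]
wrist_force: [-3.1, 16.2, 2.3]
gripper_width: 0.006
finger_force: 8.0
```

Call:
play_rows(plan=[[0,0.2,0,0],[0,0.2,0,0],[0,0,0,0]])

```text
time: 6.42
tcp_pos: [0.6231, 0.0954, 0.0954]
ee_rot: [[0.984, 0.176, -0.001], [0.176, -0.984, 0.013], [0.001, -0.013, -1.0]]
wrist_force: [-9.2, 33.2, 2.2]
gripper_width: 0.004
finger_force: 17.3
```

Call:
play_rows(plan=[[0,-1,0,0],[0,-1,0,0],[0,-0.3,-1,0],[0,0,-1,0],[0,0,-1,0],[0,0,-1,0],[0,0,-1,0],[-1,-1,-1,0],[-1,-1,-1,0],[-1,-1,-1,0]], hand=-1)

```text
time: 7.25
tcp_pos: [0.5472, 0.1763, 0.2554]
ee_rot: [[0.986, 0.165, -0.001], [0.165, -0.986, -0.001], [-0.001, 0.001, -1.0]]
wrist_force: [-0.3, 0.8, 0.8]
gripper_width: 0.67
finger_force: 0.0
```

Call:
play_rows(plan=[[-1,-1,0,0],[-1,-1,0,0],[-1,-1,0,0],[-1,-1,0,0],[-1,-0.8,0,0],[-1,0,0,0],[-1,0,0,0],[-1,0,0,0],[0,0,0,0],[0,0,0,0]])

```text
time: 8.08
tcp_pos: [0.374, 0.2443, 0.2552]
ee_rot: [[0.986, 0.167, 0.0], [0.167, -0.986, -0.001], [-0.0, 0.001, -1.0]]
wrist_force: [1.4, 0.4, 0.3]
gripper_width: 1.0
finger_force: 0.0
```

Run:
```python
from bench import bot, optics
from h import *
s=bot.read_state(); print(s["tcp_pos"],s["ee_rot"][:,0])
d=optics.read_camera("wrist"); pickle.dump(d,open("w3.pkl","wb"))
cv2.imwrite("pics/w3.png",cv2.resize(d["color"][:,:,::-1],(768,576),interpolation=cv2.INTER_CUBIC))
```

```text
[0.37404095 0.24431269 0.25515761] [ 9.85918312e-01  1.67227625e-01 -5.83941616e-05]
```

View pics/w3.png

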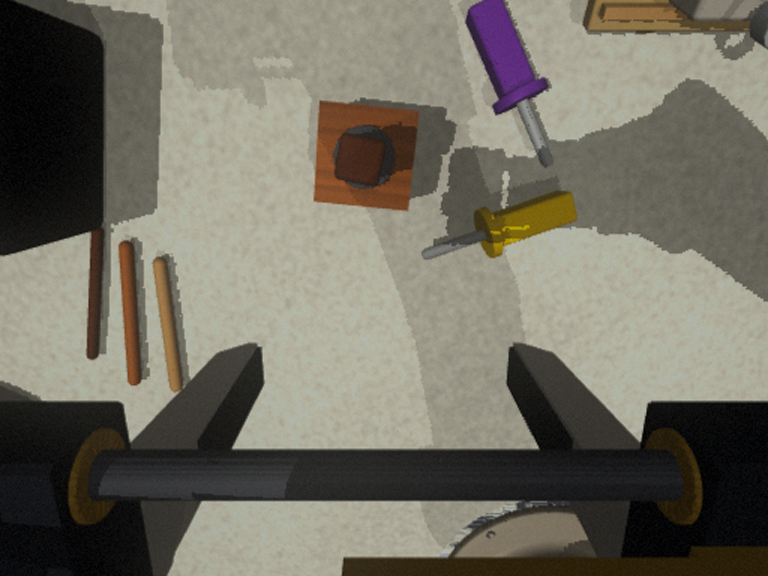

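Run:
```python
from h import *
d=pickle.load(open("w3.pkl","rb")); w=P(d); k=2/3
c=[onz(w,np.array(u)*k,.07) for u in [(320,101),(419,112),(408,210),(314,201)]]
print(np.round(c,4),np.mean(c,0)); print(onz(w,(360*k,159*k),.148), onz(w,(362*k,155*k),.078))
h=[onz(w,np.array(u)*k,.148) for u in [(340,132),(385,137),(380,187),(335,180)]]; print(np.round(h,4))
t=np.append(np.mean(c,0),0.103); R=np.array([[.986,.167,0],[.167,-.986,0],[0,0,-1]])
print("units", R.T@(t-np.array([.374,.2443,.2552]))/.02)
print([ (i,onz(w,np.array(i)*k,.01)) for i in [(490,5),(545,160),(570,205),(425,252)]])
```

```text
[[0.4745 0.3071]
 [0.4789 0.2378]
 [0.4104 0.2331]
 [0.4054 0.3026]] [0.44228957 0.27010877]
[0.44304606 0.27021135] [0.44373986 0.27234874]
[[0.4555 0.2833]
 [0.457  0.2583]
 [0.4297 0.2566]
 [0.4293 0.2825]]
units [ 3.58217902 -0.70215433  7.61      ]
[((490, 5), array([0.56882303, 0.19484203])), ((545, 160), array([0.46376922, 0.12284424])), ((570, 205), array([0.43096618, 0.09178503])), ((425, 252), array([0.36950962, 0.20732809]))]
```

Call:
play_rows(plan=[[1,-0.7,0,0],[1,0,0,0],[1,0,0,0],[0.6,0,1,0],[0,0,1,0],[0,0,1,0],[0,0,1,0],[0,0,1,0],[0,0,1,0],[0,0,1,0]])

```text
time: 8.97
tcp_pos: [0.4443, 0.2706, 0.1137]
ee_rot: [[0.986, 0.166, 0.0], [0.166, -0.986, -0.0], [0.0, 0.0, -1.0]]
wrist_force: [0.0, -0.7, -0.7]
gripper_width: 1.0
finger_force: 0.0
```

Call:
play_rows(plan=[[0,0,0.6,0],[0,0,0,0],[0,0,0,0]])

```text
time: 9.22
tcp_pos: [0.4436, 0.2706, 0.1024]
ee_rot: [[0.986, 0.166, -0.001], [0.166, -0.986, -0.001], [-0.001, 0.001, -1.0]]
wrist_force: [-0.5, -0.3, 0.7]
gripper_width: 0.998
finger_force: 0.0
```

Call:
play_rows(plan=[[0,0,0,0],[0,0,0,0],[0,0,0,0],[0,0,0,0],[0,0,0,0],[0,0,0,0],[0,0,0,0],[0,0,0,0],[0,0,0,0],[0,0,0,0]], hand=1, force=12)

```text
time: 10.05
tcp_pos: [0.4431, 0.2709, 0.1031]
ee_rot: [[0.986, 0.167, -0.0], [0.167, -0.986, -0.0], [-0.0, 0.0, -1.0]]
wrist_force: [0.4, 0.6, -0.5]
gripper_width: 0.33
finger_force: 0.0
```

Call:
play_rows(plan=[[0,0,0,0],[0,0,0,0],[0,0,0,0],[0,0,-0.5,0],[0,0,-0.6,0],[0,0,-0.55,0],[0,0,0,0]])

```text
time: 10.63
tcp_pos: [0.4439, 0.2715, 0.1382]
ee_rot: [[0.986, 0.167, 0.002], [0.167, -0.986, 0.002], [0.002, -0.001, -1.0]]
wrist_force: [0.2, -0.8, -2.0]
gripper_width: 0.306
finger_force: 10.9
```

Call:
play_rows(plan=[[-0.3,0,0,0],[-0.3,0,0,0],[-0.3,0,0.05,0],[-0.25,0,0.07,0],[-0.25,0,0.08,0],[-0.2,0,0.1,0],[-0.2,0,0.1,0],[-0.2,0,0.1,0],[0,0,0,0]])

```text
time: 11.38
tcp_pos: [0.4026, 0.264, 0.1256]
ee_rot: [[0.986, 0.167, -0.001], [0.167, -0.986, -0.001], [-0.001, 0.0, -1.0]]
wrist_force: [0.6, 0.5, -1.9]
gripper_width: 0.279
finger_force: 12.0
```

Run:
```python
from bench import bot, optics
from h import *
d=optics.read_camera("side"); pickle.dump(d,open("s4.pkl","wb")); e=optics.read_camera("wrist"); pickle.dump(e,open("w4.pkl","wb"))
p=proj(P(d),[.42,.27,.12]).astype(int);print(p)
a=cv2.resize(d["color"][p[1]-60:p[1]+60,p[0]-50:p[0]+50,::-1],(400,480),interpolation=cv2.INTER_CUBIC)
b=cv2.resize(e["color"][::,100:420,::-1],(400,480))
cv2.imwrite("pics/s4.png",np.hstack([a,b]))
```

```text
[289 269]
```

View pics/s4.png

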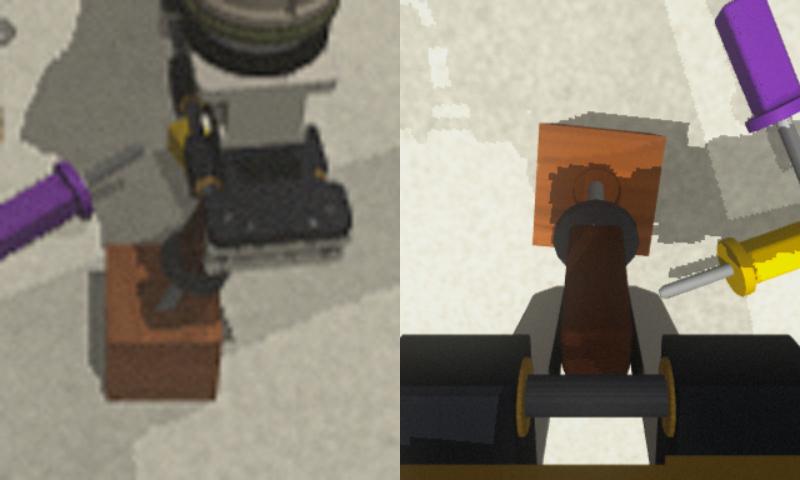

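Call:
play_rows(plan=[[0,0,0,0],[0,0,0,0],[-0.25,0,-0.45,0],[-0.25,0,-0.45,0],[-0.25,0,-0.45,0],[0,0,-1,0],[0,0,-1,0],[0,0,-1,0],[0,0,0,0]], force=45)

```text
time: 12.23
tcp_pos: [0.3892, 0.2626, 0.2169]
ee_rot: [[0.986, 0.167, 0.004], [0.167, -0.986, 0.003], [0.004, -0.002, -1.0]]
wrist_force: [0.9, -0.1, -1.3]
gripper_width: 0.275
finger_force: 45.0
```

Run:
```python
from bench import bot, optics
from h import *
s=bot.read_state(); print(s["tcp_pos"],s["ee_rot"].round(4).tolist(),s["gripper_width"])
e=optics.read_camera("wrist"); pickle.dump((e,s),open("w5.pkl","wb"))
b=cv2.resize(e["color"][60:280,170:342,::-1],None,fx=2.7,fy=2.7,interpolation=cv2.INTER_CUBIC)
cv2.imwrite("pics/w5.png",b); print(b.shape)
```

```text
[0.38920377 0.26262357 0.21689011] [[0.986, 0.167, 0.0038], [0.1669, -0.986, 0.0027], [0.0042, -0.0021, -1.0]] 0.2753001478944782
(594, 464, 3)
```

View pics/w5.png

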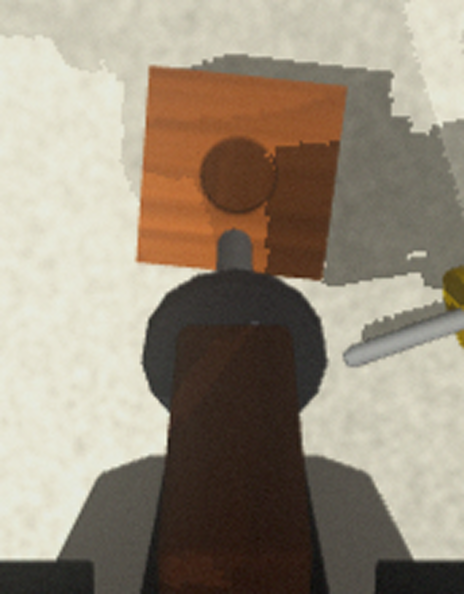

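Run:
```python
from h import *
from scipy.optimize import least_squares
e,s=pickle.load(open("w5.pkl","rb")); w=P(e)
R=s["ee_rot"];t=s["tcp_pos"]
px=lambda c:np.array(c)/2.7+(170,60)
def pt(th,g,off): 
    return t+R@np.array([(g-off)*np.sin(th),0,-.002+(g-off)*np.cos(th)])
def f(p): return np.concatenate([proj(w,pt(p[0],p[1],0))-px((234,230)),proj(w,pt(p[0],p[1],.063))-px((235,345)),[(p[1]-.09)/.002]])
r=least_squares(f,[.5,.09],x_scale=[.1,.01]);print(r.x,np.degrees(r.x[0]),f(r.x))
th,g=r.x
tip=np.array([g*np.sin(th),0,-.002+g*np.cos(th)]);print("tip in tool",tip)
p=np.load("bed.npy");B=bedR(p[2]);o=np.array([p[0],p[1],.065])
hc=onz(w,px((238,176)),.07);print("rack hole",hc)
```

```text
[0.42625088 0.1044263 ] 24.422376198514282 [ 0.05415247 -2.22163299 -0.26006378  5.21640641  7.21315066]
tip in tool [0.0431761  0.         0.09308247]
rack hole [0.44249521 0.27050699]
```

Run:
```python
from h import *
from scipy.optimize import least_squares
e,s=pickle.load(open("w5.pkl","rb")); w=P(e)
R=s["ee_rot"];t=s["tcp_pos"]
px=lambda c:np.array(c)/2.7+(170,60)
def pt(th,g,off,l=0): 
    return t+R@np.array([(g-off)*np.sin(th)+l*np.cos(th),0,-.002+(g-off)*np.cos(th)-l*np.sin(th)])
v=lambda c,q:(proj(w,q)-px((0,c)))[1]
for wt in (0.002,.01,.1):
  def f(p): return [v(232,pt(p[0],p[1],0,.003)),v(324,pt(p[0],p[1],.063,.013)),v(270,pt(p[0],p[1],.059,.022)),(p[1]-.09)/wt]
  r=least_squares(f,[.5,.09],x_scale=[.1,.01]);th,g=r.x;print(r.x,np.degrees(th),np.round(f(r.x),2),[g*np.sin(th),-.002+g*np.cos(th)])
for th in (.4,.45,.5,.55):print(th,[ (proj(w,q)[1]-60)*2.7 for q in (pt(th,.09,0,.003),pt(th,.09,.063,.013),pt(th,.09,.059,.022))])
```

```text
[0.39195916 0.1035476 ] 22.457605345875326 [-1.84  0.05  5.14  6.77] [np.float64(0.03955515300978955), np.float64(0.0936947982487492)]
[0.35231598 0.10820626] 20.18621861466568 [-0.25 -2.39  2.95  1.82] [np.float64(0.03733899917361874), np.float64(0.09955980313146941)]
[0.34947102 0.10855502] 20.023214251696743 [-0.13 -2.55  2.8   0.19] [np.float64(0.037169331718756485), np.float64(0.09999330275735331)]
0.4 [np.float64(248.5417017088741), np.float64(359.0209121858841), np.float64(317.08902682651683)]
0.45 [np.float64(235.79234456188757), np.float64(356.4154849255391), np.float64(314.6832332652993)]
0.5 [np.float64(223.18729972018642), np.float64(354.0799175031), np.float64(312.6443950743593)]
0.55 [np.float64(210.73998911199854), np.float64(352.02502838028306), np.float64(310.9879433189871)]
```

Run:
```python
from bench import bot, optics
from h import *
s=bot.read_state();t=s["tcp_pos"];print(t)
S=optics.read_camera("side");C=optics.read_camera("scene");pickle.dump((S,C,s),open("x6.pkl","wb"))
o=[]
for d in (S,C):
    p=proj(P(d),t+[.015,0,-.05]).astype(int)-(33,50);print(p)
    o.append(cv2.resize(d["color"][p[1]:p[1]+100,p[0]:p[0]+66,::-1],(396,600),interpolation=cv2.INTER_CUBIC))
cv2.imwrite("pics/x6.png",np.hstack(o))
```

```text
[0.38894715 0.26212478 0.21524627]
[264 205]
[282  97]
```

View pics/x6.png

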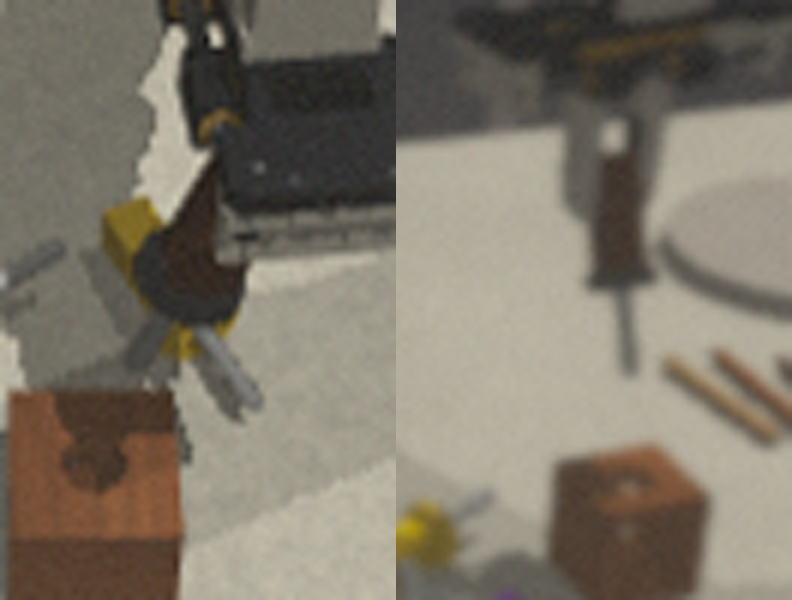

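Run:
```python
from h import *
S,C,s=pickle.load(open("x6.pkl","rb"));R=s["ee_rot"];t=s["tcp_pos"]
e,s5=pickle.load(open("w5.pkl","rb")); w=P(e); px=lambda c:np.array(c)/2.7+(170,60)
a=lambda c:np.array(c)/6+(264,205); b=lambda c:np.array(c)/6+(282,97)
for n,u,v,x in [("tip",(133,366),(234,374),(234,231)),("colbot",(166,318),(226,288),None)]:
    X=tri([P(S),P(C)],[a(u),b(v)]); print(n,X,(R.T@(X-t)).round(4))
    if x:
        Y=tri([P(S),w],[a(u),px(x)]);print((R.T@(Y-t)).round(4)); Y=tri([P(S),P(C),w],[a(u),b(v),px(x)]);print((R.T@(Y-t)).round(4))
        print("hole ref")
```

```text
tip [0.43029887 0.27202516 0.13264741] [ 0.0422 -0.0028  0.0827]
[ 0.041  -0.0006  0.0819]
[ 0.0425 -0.002   0.0828]
hole ref
colbot [0.41489274 0.2743846  0.17732694] [ 0.0275 -0.0077  0.038 ]
```

Run:
```python
from h import *
from scipy.optimize import least_squares
S,C,s=pickle.load(open("x6.pkl","rb"));R=s["ee_rot"];t=s["tcp_pos"]
e,s5=pickle.load(open("w5.pkl","rb")); w=P(e); px=lambda c:np.array(c)/2.7+(170,60)
a=lambda c:np.array(c)/6+(264,205); b=lambda c:np.array(c)/6+(282,97)
def pt(st,p,off,l=0):
    th,g,xo,yo=p
    return st["tcp_pos"]+st["ee_rot"]@np.array([xo+(g-off)*np.sin(th)+l*np.cos(th),yo,-.002+(g-off)*np.cos(th)-l*np.sin(th)])
def f(p):
    v=lambda c,q:(proj(w,q)-px((0,c)))[1]
    r=[v(232,pt(s5,p,0,.003)),v(324,pt(s5,p,.063,.013)),v(270,pt(s5,p,.059,.022))]
    for d,m,l in ((S,a,[((133,366),0),((166,318),.052)]),(C,b,[((234,374),0),((226,286),.055),((221,155),.133)])):
        for u,off in l: r+=list(proj(P(d),pt(s,p,off))-m(u))
    return np.array(r+[p[3]/.002])
r=least_squares(f,[.45,.095,0,0],x_scale=[.1,.01,.01,.01],loss="soft_l1");p=r.x
print(p,np.degrees(p[0]));print(f(p).round(1)); print("tip tool",s["ee_rot"].T@(pt(s,p,0)-t))
```

```text
[ 0.31591938  0.09288428  0.01031643 -0.00350432] 18.10084685457411
[-0.2 -3.6  0.6  0.3  2.2  2.8 -3.3 -1.1 -0.  -1.  -0.5 -2.1 -0.6 -1.8]
tip tool [ 0.03917469 -0.00350432  0.08628754]
```

```bash
cat >> h.py <<'E'
p_=np.load("bed.npy");B=bedR(p_[2]);O=np.array([p_[0],p_[1],.065])
def units(target): # tip target world -> units in tool axes
    from bench import bot
    s=bot.read_state();R=s["ee_rot"]; tip=s["tcp_pos"]+R@TIP
    return (R.T@(np.array(target)-tip)/.02).round(2), (B.T@(tip-O)*1000).round(1)
TIP=np.array([.040,-.0015,.085])
E
python3 - <<'E'
from h import *
w=P(pickle.load(open("w2.pkl","rb")))
u,v=np.array((257+420,410+30))/3
# ray-plane in bed coords
A=np.vstack([u*w[2]-w[0],v*w[2]-w[1],np.append(B[:,2],-(B[:,2]@O+.082))])
X=np.linalg.solve(A[:,:3],-A[:,3]); b=B.T@(X-O); print("eye top bed",b, "pivotdist",np.hypot(b[0],b[1]+.075),np.arctan2(-b[0],b[1]+.075))
E=O+B@np.array([b[0],b[1],.073]);print("eye",E); np.save("eye.npy",E)
T=E+B[:,2]*.035; print(T); print(units(T))
E
```

```text
eye top bed [-0.04717089  0.06512421  0.082     ] pivotdist 0.14785089680137561 0.324720206230923
eye [0.56644684 0.03166617 0.10463441]
[0.54919161 0.0287495  0.1349453 ]
(array([ 3.99, 12.88, -0.34]), array([-119.7,  322.7,  142.1]))
```

Call:
play_rows(plan=[[0,1,-0.7,0],[0,1,-0.6,0],[0.5,1,0,0],[0.5,1,0,0],[0.5,1,0,0],[0.5,1,0,0],[0.5,1,0,0],[0.5,1,0,0],[0.5,1,0,0],[0.5,1,0,0]])

```text
time: 13.22
tcp_pos: [0.5007, 0.0768, 0.2378]
ee_rot: [[0.986, 0.167, -0.003], [0.167, -0.986, -0.001], [-0.003, 0.0, -1.0]]
wrist_force: [0.0, -0.2, -2.1]
gripper_width: 0.28
finger_force: 45.0
```

Call:
play_rows(plan=[[0,1,0,0],[0,1,0,0],[0,0.8,0.5,0],[0,0,0.4,0],[0,0,0,0],[0,0,0,0]])

```text
time: 13.72
tcp_pos: [0.5095, 0.0235, 0.22]
ee_rot: [[0.986, 0.168, -0.003], [0.168, -0.986, 0.0], [-0.003, -0.001, -1.0]]
wrist_force: [0.1, 0.5, -1.9]
gripper_width: 0.272
finger_force: 45.0
```

Run:
```python
from bench import bot, optics
from h import *
s=bot.read_state();E=np.load("eye.npy");print(s["tcp_pos"],units(E+B[:,2]*.035))
e=optics.read_camera("wrist");pickle.dump((e,s),open("w7.pkl","wb"))
w=P(e); q=proj(w,E+B[:,2]*.009).astype(int); print(q)
x0,y0=q[0]-65,q[1]-60;print(x0,y0)
cv2.imwrite("pics/w7.png",cv2.resize(e["color"][y0:y0+120,x0:x0+140,::-1],None,fx=5,fy=5,interpolation=cv2.INTER_CUBIC))
```

```text
[0.50945382 0.02349979 0.22001757] (array([ 0.01,  0.15, -0.  ]), array([-47.4,  68.2, 108.1]))
[258 128]
193 68
```

View pics/w7.png

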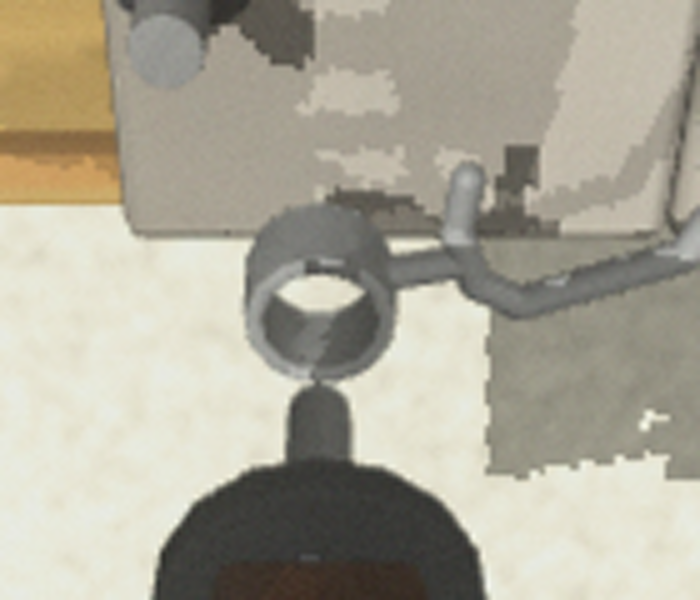

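Run:
```python
from h import *
e,s=pickle.load(open("w7.pkl","rb"));w=P(e)
px=lambda c:np.array(c)/5+(193,68)
def bedpt(c,z):
    u,v=px(c);A=np.vstack([u*w[2]-w[0],v*w[2]-w[1],np.append(B[:,2],-(B[:,2]@O+z))])
    X=np.linalg.solve(A[:,:3],-A[:,3]); return X,(B.T@(X-O)*1000).round(1)
print("eye",bedpt((320,318),.082)); print("post",bedpt((165,50),.085))
R=s["ee_rot"];tip=s["tcp_pos"]+R@TIP
print("tip pred crop",(proj(w,tip)-(193,68))*5)
# required tip bed coords if on ray at predicted depths Z
for z in (.1,.108,.115): print(z,bedpt((320,388),z)[1])
```

```text
eye (array([0.55941254, 0.03183551, 0.11103856]), array([-50. ,  66.5,  82. ]))
post (array([0.59728005, 0.06172359, 0.13893567]), array([ 0.6, 89.6, 85. ]))
tip pred crop [309.42797958 401.87246386]
0.1 [-51.   66.5 100. ]
0.108 [-44.7  66.5 108. ]
0.115 [-39.2  66.5 115. ]
```

Call:
play_rows(plan=[[0.07,0,0.25,0],[0.07,0,0.25,0],[0.07,0,0.25,0],[0.07,0,0.25,0],[0,0,0,0]])

```text
time: 14.18
tcp_pos: [0.5158, 0.0239, 0.2]
ee_rot: [[0.986, 0.167, -0.001], [0.167, -0.986, -0.0], [-0.001, -0.0, -1.0]]
wrist_force: [-0.3, -0.5, -1.7]
gripper_width: 0.274
finger_force: 45.0
```

Call:
play_rows(plan=[[0.1,0,0.2,0],[0.1,0,0.2,0],[0,0,0,0]])

```text
time: 14.43
tcp_pos: [0.5201, 0.0244, 0.1924]
ee_rot: [[0.986, 0.167, -0.001], [0.167, -0.986, 0.0], [-0.001, -0.0, -1.0]]
wrist_force: [-0.6, 0.1, -2.3]
gripper_width: 0.276
finger_force: 45.0
```

Call:
play_rows(plan=[[0.1,0,0.2,0],[0.1,0,0.2,0],[0,0,0,0]])

```text
time: 14.68
tcp_pos: [0.5241, 0.025, 0.1844]
ee_rot: [[0.986, 0.167, -0.001], [0.167, -0.986, 0.0], [-0.001, -0.0, -1.0]]
wrist_force: [0.4, 0.2, -2.3]
gripper_width: 0.276
finger_force: 45.0
```

Call:
play_rows(plan=[[0.1,0,0.2,0],[0.1,0,0.2,0],[0,0,0,0]])

```text
time: 14.93
tcp_pos: [0.5279, 0.0257, 0.1764]
ee_rot: [[0.986, 0.167, -0.001], [0.167, -0.986, -0.0], [-0.001, -0.0, -1.0]]
wrist_force: [-0.3, 0.1, -1.9]
gripper_width: 0.271
finger_force: 45.0
```

Call:
play_rows(plan=[[0.08,0,0.2,0],[0,0,0,0],[0,0,0,0]])

```text
time: 15.18
tcp_pos: [0.5293, 0.0259, 0.1729]
ee_rot: [[0.986, 0.167, -0.0], [0.167, -0.986, -0.0], [-0.0, -0.0, -1.0]]
wrist_force: [0.3, 0.2, -1.7]
gripper_width: 0.278
finger_force: 45.0
```

Run:
```python
from bench import bot, optics
from h import *
s=bot.read_state();print(s["tcp_pos"],s["wrist_force"],s["wrist_torque"],units(np.load("eye.npy")))
e=optics.read_camera("wrist");pickle.dump((e,s),open("w8.pkl","wb"))
w=P(e); print("eye top expected px",proj(w,O+B@[-.050,.0665,.082]))
g=cv2.cvtColor(e["color"],cv2.COLOR_RGB2GRAY)[118:162:2,236:280:2]
print("\n".join(" ".join(f"{v:3d}" for v in r) for r in g))
```

```text
[0.52932828 0.02590899 0.17289777] [ 0.29136104  0.16623357 -1.71885747] [-0.01681261  0.03753236  0.01326978] (array([-0.12,  0.1 , -0.84]), array([-53.5,  67.1,  57.3]))
eye top expected px [255.62207616 165.55850117]
170 167 172 172 171 172 170 168 172 171 170 170 168 168 169 172 172 179 194 193 170 167
167 170 169 170 169 170 170 171 170 170 170 171 167 167 166 170 168 166 167 170 165 167
172 171 168 166 169 170 170 169 170 168 171 171 169 167 110 113 121 166 170 167 167 172
170 170 172 173 167 171 171 170 162  97 101 111 113 111  90  93  94  96  94  93  94  94
171 172 171 171 169  98  96  96  95  94  94  96  95  95  96  95  92  92 117 114  95  95
170 173 171 168 170  98  98  93  95  95  92  92  93  93  94  98 119 122 121 119  96  93
172 171 169 162  94  97  94  94  91  97  96  90  93  92  92  95 122 125 117 102  95  93
167 171 173 170  94  94  97  96  95  96  93  93  93  97  93  92  94  97  97  93  93  91
171 171 174 172  96  98  95  93  94  97  96  95  95  93  92  95  93  91  93  99  96  95
173 170 170 169  95  94  95  94  94  95  93  99  95  96  98  97  94  94  96 115  94  95

[... 355 characters left out ...]
 233 130  80  83  87  89  91  96  97  92  98  98  98  94  94  90 108 235 236 226 149
233 228  77  83  84  86  86  93  92  94  94  97  99  97  95  92  92  93 233 235 234 153
234 199  78  85  86  89  91  93  95  99 100  94  98  99 100  93  90  85 108 133 117  97
235 150  81  88  89  89  92  92  94  97 100  93  96  96  95  92  92  90  96  97 117 116
233 117  84  86  88  93  97  97  92  96  91  97  98  99  98  93  95  88 101  99 124 128
230 106  81  85  96  95  92  86  80  86  85  86  84  88  94  99  93  91  92  96 117 114
228  80  84  94  96 103 224 102  76  82  87  93  88  98  77  90  98  94  86 226 147 144
227  76  93  93  91  88  93  71  53  57  55  56  63  70  74  78  89  97  94 235 232 150
```

Run:
```python
from h import *
e,s=pickle.load(open("w8.pkl","rb"))
g=cv2.cvtColor(e["color"],cv2.COLOR_RGB2GRAY)[152:196:2,232:284:2]
print("\n".join(" ".join(f"{v:3d}" for v in r) for r in g))
```

```text
232 232 235 150  81  88  89  89  92  92  94  97 100  93  96  96  95  92  92  90  96  97 117 116 122 126
232 234 233 117  84  86  88  93  97  97  92  96  91  97  98  99  98  93  95  88 101  99 124 128 126 123
228 229 230 106  81  85  96  95  92  86  80  86  85  86  84  88  94  99  93  91  92  96 117 114 112 111
226 228 228  80  84  94  96 103 224 102  76  82  87  93  88  98  77  90  98  94  86 226 147 144 145 151
232 230 227  76  93  93  91  88  93  71  53  57  55  56  63  70  74  78  89  97  94 235 232 150 149 154
237 234 227  82  88  64  60  56  55  54  53  52  51  50  50  51  50  50  55  59  86 236 230 152 159 157
237 236 232  70  60  55  54  53  54  52  57  54  51  56  53  53  49  50  52  51  51 127 229 154 159 157
236 202  75  56  60  57  52  55  56  57  55  55  53  59  54  58  54  54  51  50  51  53  55  95 152 150
113  56  59  61  57  58  60  57  55  55  56  55  54  53  52  56  56  54  54  53  51  53  53  51  61 148
 59  57  58  59  61  57  55  58  55  53  54  54  52  55  53  53  52  54  48  50  52  51  51  52  53  67
 56  58  61  59  60  60  58  56  56  54  55  53  55  54  48 
[... 487 characters left out ...]
  52  49  49  56  49  52  48  46  46  44  42  46  40  45  45  49  53  55  55
 61  61  55  52  51  51  53  48  51  50  55  51  52  49  50  47  46  45  44  47  44  45  44  58  55  54
 61  56  50  54  52  51  48  51  51  52  53  49  54  50  49  48  47  48  44  42  46  45  46  52  54  52
 62  61  52  50  48  54  50  50  54  52  56  52  51  49  47  45  46  41  45  44  46  46  48  50  52  55
 60  59  51  50  50  52  50  51  55  52  53  48  50  42  45  48  43  41  41  46  42  46  43  49  57  51
 63  57  53  53  52  50  55  54  51  50  50  52  47  47  44  43  44  44  42  42  44  44  47  45  54  56
 61  54  51  49  50  51  56  51  50  52  50  49  48  43  43  42  45  43  45  42  43  47  45  47  54  55
```

Call:
play_rows(plan=[[0.1,0,0.17,0],[0,0,0,0],[-0.08,-0.4,0.045,0],[-0.08,-0.4,0.045,0],[-0.08,-0.4,0.045,0],[-0.08,-0.4,0.045,0],[0,0,0,0]])

```text
time: 15.82
tcp_pos: [0.519, 0.0586, 0.1661]
ee_rot: [[0.986, 0.169, -0.0], [0.169, -0.986, 0.0], [-0.0, -0.0, -1.0]]
wrist_force: [0.2, -2.8, -1.1]
gripper_width: 0.276
finger_force: 45.0
```

```bash
cat > look.py <<'E'
from bench import bot, optics
from h import *
s=bot.read_state();print(s["time"],s["tcp_pos"].round(4),s["wrist_force"].round(1),s["wrist_torque"].round(2),units(O)[1])
e=optics.read_camera("wrist");pickle.dump((e,s),open("w9.pkl","wb"));w=P(e)
g=cv2.cvtColor(e["color"],cv2.COLOR_RGB2GRAY)
# rays -> bed plane Z=73 grid sampled: rectified 2mm map
def rect(x0,x1,y0,y1,st=.002,z=.073):
    X=np.arange(x1,x0,-st);Y=np.arange(y1,y0,-st)
    return np.array([[ (lambda q: g[int(round(q[1])),int(round(q[0]))] if 0<=q[0]<511 and 0<=q[1]<383 else 0)(proj(w,O+B@[a,b,z])) for b in Y] for a in X])
E
python3 look.py
```

```text
15.8167 [0.519  0.0586 0.1661] [ 0.2 -2.8 -1.1] [-0.8  -0.22 -0.16] [-61.  101.3  53.7]
```

Call:
play_rows(plan=[[-0.06,-0.4,0.04,0],[-0.06,-0.4,0.04,0],[-0.06,-0.4,0.04,0],[-0.06,-0.4,0.04,0],[0,0,0,0],[0,0,0,0]])

```text
time: 16.37
tcp_pos: [0.5097, 0.0879, 0.1629]
ee_rot: [[0.986, 0.168, 0.0], [0.168, -0.986, -0.0], [0.0, 0.0, -1.0]]
wrist_force: [1.5, -4.6, -0.6]
gripper_width: 0.275
finger_force: 45.0
```

```bash
python3 look.py
python3 - <<'E'
from bench import bot
import numpy as np
for i in range(1): s=bot.read_state()
f=s["wrist_force"]-np.array([0,0,-1.9]); print(np.linalg.norm(f))
E
```

```text
16.3667 [0.5097 0.0879 0.1629] [ 1.5 -4.6 -0.6] [-1.32 -0.47 -0.14] [-66.2 131.5  53.2]
5.028485225445791
```

Call:
play_rows(plan=[[0.34,-0.11,-0.195,0],[0.34,-0.1,-0.195,0],[0.34,-0.09,-0.195,0],[0.34,-0.08,-0.195,0],[0,0,0,0],[0,0,0,0]])

```text
time: 16.92
tcp_pos: [0.5356, 0.0995, 0.1786]
ee_rot: [[0.986, 0.167, 0.0], [0.167, -0.986, 0.0], [0.0, -0.0, -1.0]]
wrist_force: [-0.4, -4.6, -1.7]
gripper_width: 0.278
finger_force: 45.0
```

```bash
python3 look.py
```

```text
16.9167 [0.5356 0.0995 0.1786] [-0.4 -4.6 -1.7] [-1.38 -0.23 -0.17] [-34.5 138.6  53. ]
```

Call:
play_rows(plan=[[0.34,-0.13,-0.195,0],[0.34,-0.06,-0.195,0],[0.34,-0.03,-0.195,0],[0.34,0,-0.195,0],[0,0,0,0],[0,0,0,0]])

```text
time: 17.47
tcp_pos: [0.5616, 0.1083, 0.1942]
ee_rot: [[0.986, 0.167, 0.0], [0.167, -0.986, 0.0], [0.0, 0.0, -1.0]]
wrist_force: [-0.3, -4.7, -1.1]
gripper_width: 0.28
finger_force: 45.0
```

```bash
cat > asc.py <<'E'
exec(open("look.py").read())
m=rect(-.03,.034,.06,.14,.002)
print("\n".join(" ".join(f"{v:3d}" for v in r) for r in m))
E
python3 asc.py
```

```text
17.4667 [0.5616 0.1083 0.1942] [-0.3 -4.7 -1.1] [-1.45 -0.07 -0.19] [ -3.3 143.   52.9]
202 203 131 129 130 128  98 100 101 105  99  97  98  72 104 117 169 174 176 176 124  93 108 131 202 203 199 124 123 123 123 124 125 126 125 127 125 125 123 126 122
198 197 187 122 123 122 120  96  94  97  93  95  96  70 104 120 107 172 125  75  62  69  62  61  62 120 199 136 119 124 121 128 128 125 127 124 124 125 124 124 128
196 195 188 126 121 125 124 119  95 119  92  95  92  70  72  90  89  71  47  52  68  52  51  61  59  55  94 124 121 124 123 123 125 122 125 127 125 125 124 127 122
200 199 192 125 125 124 123 124 123 121  94  93  92  68  66  71  82  49  49  50  51  52  52  57  61  58  63  99 123 126 126 124 123 125 122 125 123 123 124 128 124
205 201 197 131 129 128 126 130 127 128  97  96  97  68  71  71  52  51  48  53  48  52  56  55  59  57  58  64 123 124 123 122 121 120  93 101 108 126 126 103 125
204 201 202 198 131 127 130 130 125 125  99  96  95  65  68  68  56  58  52  55  48  71  88  66  59  57  59  60 114 123 124 126 123  97  95  94  96  98 120  92  97
205 203 205 198 129 130 128 
[... 3535 characters left out ...]
 128 127 129 125 127 126 125 128 129 130 128
 46  43  43  42  41  38  47  46  52  54  50  50  62 233 235  74 107 135 187 123 129 131 125 128 129 127 126 128 126 129 129 127 129 130 130 129 131 127 131 127 130
 44  43  41  44  41  43  39  41  50  53  52  50  52 234 237  83 186 192 193 125 126 123 126 126 124 124 130 129 126 130 130 127 130 131 127 129 131 130 131 131 131
 41  44  41  42  40  38  40  44  44  50  51  57  53 235 237 235 109 123 128 124 126 128 129 125 127 128 130 130 127 127 130 128 131 127 130 131 132 131 131 131 133
 42  43  41  42  40  38  40  43  41  51  52  52  61 139 236 236 222 196 197 191 187 193 188 192 193 189 191 194 196 196 190 196 199 198 198 200 201 199 202 197 195
```

Call:
play_rows(plan=[[0,0.2,0,0],[0,0.2,0,0],[0,0.2,0,0],[0,0.1,0,0],[0,0,0,0],[0,0,0,0]])

```text
time: 18.02
tcp_pos: [0.5636, 0.0953, 0.1942]
ee_rot: [[0.986, 0.167, 0.0], [0.167, -0.986, 0.001], [0.0, -0.001, -1.0]]
wrist_force: [-0.4, -0.2, -1.0]
gripper_width: 0.28
finger_force: 45.0
```

```bash
python3 look.py
```

```text
18.0167 [0.5636 0.0953 0.1942] [-0.4 -0.2 -1. ] [ 0.05  0.   -0.02] [ -3.4 130.   53. ]
```

Call:
play_rows(plan=[[0,0.12,0,0],[0,0,0,0],[-0.12,0,-0.27,0],[-0.12,0,-0.27,0],[-0.12,0,-0.27,0],[-0.12,0,-0.27,0],[0,0,0,0]])

```text
time: 18.65
tcp_pos: [0.5546, 0.0907, 0.2172]
ee_rot: [[0.986, 0.167, 0.002], [0.167, -0.986, 0.0], [0.002, 0.0, -1.0]]
wrist_force: [-0.5, -0.5, -1.5]
gripper_width: 0.278
finger_force: 45.0
```

Call:
play_rows(plan=[[-0.13,0,-0.27,0],[-0.13,0,-0.27,0],[-0.13,0,-0.27,0],[-0.13,0,-0.27,0],[0,0,-1,0],[0,0,-1,0],[0,0,0,0]])

```text
time: 19.23
tcp_pos: [0.5458, 0.0894, 0.281]
ee_rot: [[0.986, 0.167, 0.005], [0.167, -0.986, 0.001], [0.005, -0.0, -1.0]]
wrist_force: [-0.4, 0.4, -0.9]
gripper_width: 0.279
finger_force: 45.0
```

```bash
python3 asc.py
```

```text
19.2333 [0.5458 0.0894 0.281 ] [-0.4  0.4 -0.9] [ 0.02 -0.04  0.04] [ 24.3 127.  137.4]
191 191 190 189 192 188 162 161 160 158 158 163 161 160 161 153 103 170 187 191 193 195 193 195 194 194 192 193 189 193 191 190 193 191 195 192 193 192 192 195 193
191 192 191 189 194 188 165 164 167 163 161 162 163 160 163 163 100 174 191 197 195 197 197 194 197 197 194 190 190 192 192 190 188 191 193 198 192 194 194 194 191
180 200 198 197 196 196 170 171 196 196 196 192 170 168 169 167 101 172 173 197 195 130 105  79  92 105 167 192 192 193 191 191 190 192 195 191 191 193 193 194 191
172 179 197 194 176 170 170 197 194 197 196 193 171 169 171 165  96 175 167 119  73  78  87  87  86  84  66  92 190 188 193 192 192 190 191 193 192 193 191 193 191
165 167 166 166 165 187 192 193 191 190 189 191 191 164 162 158  78 144 114  69  77  88  89  93  81  88  84  84  83 191 189 193 190 194 192 192 191 192 194 193 193
178 185 180 185 186 187 185 186 186 184 182 187 181 157 150 105  73 134  73  76  81  87  91  94  85  86  90  88  86  92 195 195 192 196 194 192 192 193 194 192 193
189 187 189 187 189 189 187 
[... 3535 characters left out ...]
 120 119 121 120 119 119 122 119 121 120 121
188 195 189 192 195 189 110  94 108 169 189 188 194 190 194 189 185 147 187 195 195 185 120 122 122 120 118 121 121 120 122 121 121 119 117 115 120 119 122 119 124
224 228 222 224 223 156  79  87  91 113 226 226 229 224 223 221 216 148 188 195 193 184 118 120 120 124 122 120 115 119 119 117 118 119 118 118 120 120 122 119 115
230 230 228 228 113  77  83  85  90  86 157 232 232 225 225 226 223 153 186 193 193 190 178 120 121 122 122 123 121 123 123 121 122 124 121 119 122 116 120 121 123
228 228 230 227  81  80  83  83  89  92 127 232 233 226 221 229 225 160 172 193 192 195 183 119 120 121 121 121 121 118 124 121 120 123 121 122 119 118 122 119 120
```

```bash
python3 -c "
from h import *
print(units([.447,.271,.09]))"
```

```text
(array([-5.36, -9.71,  5.2 ]), array([ 22.7, 126.8, 136.2]))
```

Call:
play_rows(plan=[[-0.5,-1,0,0],[-0.6,-1,0,0],[-0.6,-1,0,0],[-0.6,-1,0,0],[-0.6,-1,0,0],[-0.6,-1,0,0],[-0.6,-1,0,0],[-0.6,-1,0,0],[-0.6,-1,0.5,0],[0,-0.7,0.5,0]])

```text
time: 20.12
tcp_pos: [0.4047, 0.2635, 0.2567]
ee_rot: [[0.986, 0.169, -0.001], [0.169, -0.986, -0.0], [-0.001, -0.0, -1.0]]
wrist_force: [0.5, -0.1, -2.3]
gripper_width: 0.276
finger_force: 45.0
```

Call:
play_rows(plan=[[0,0,1,0],[0,0,1,0],[0,0,1,0],[0,0,0.7,0],[0,0,0,0],[0,0,0,0]])

```text
time: 20.62
tcp_pos: [0.4067, 0.2621, 0.1824]
ee_rot: [[0.986, 0.167, -0.002], [0.167, -0.986, -0.001], [-0.002, 0.001, -1.0]]
wrist_force: [0.2, 0.7, -1.4]
gripper_width: 0.273
finger_force: 45.0
```

Run:
```python
from bench import bot, optics
from h import *
s=bot.read_state();print(units([.447,.271,.09])[0])
e=optics.read_camera("wrist");w=P(e);print("hole px",proj(w,[.4425,.2703,.07]),"tip px pred",proj(w,s["tcp_pos"]+s["ee_rot"]@TIP),"calibrated tip px (257,145)")
c=cv2.cvtColor(e["color"],cv2.COLOR_RGB2GRAY)
g=c[110:182:3,215:300:3]
print("\n".join(" ".join(f"{v:3d}" for v in r) for r in g))
```

```text
[ 0.07 -0.03  0.37]
hole px [254.22276116 147.05384768] tip px pred [254.89218118 148.29336109] calibrated tip px (257,145)
206 116 116 113 110 111 113 111 110 113 108 107 106 103  98 102 100  98 102 103 104 102 100  99  97  96  89  87 113
208 113 111 108 110 109 111 110 111 110 108 108 112 107 106 108 107 106 108 103 104 105 105 100 103  98  98  94 112
205 115 115 114 110 110 111 111 111 108 107 108 106 109 108 107 108 109 101  71  76 105 105  99  99  95  96  97 108
202 120 119 118 114 113 115 114 116 111 111 112 105 111 101  63  64  60  63  64  59  61  55  60  59  56  64  98 114
202 115 117 116 119 117 116 113 112 110 110 110 109  98  63  60  62  58  59  59  61  59  59  58  60  59  59 100 121
192 113 105 105 105 106 105 105 102 103 104 104 101  56  61  58  58  61  62  56  60  60  57  60  62  56  63 102 111
188 115 114 109 109 109 110 103 102 102  98 100 101  61  57  59  56  55  59  58  58  59  56  60  61  60  61 100 116
176 120 116 117 113 116 113 117 113 110 108 109  86  57  58  57  60  59  59  59  56  59  57  57  62  58  60 114 107
163 116 115 114 115 116 115 117 114 112  78  63 
[... 1107 characters left out ...]
 111
133 134 132 128 130 126 122 125  64  42  45  45  40  39  42  43  36  42  40  43  49  53  51  53  51  58 111 108 113
131 134 132 135 135 135  90  50  44  43  45  45  44  44  44  42  45  42  44  40  38  41  56  56  55  60 112 106 116
118 120 117 120 117  84  45  46  49  47  47  48  44  42  41  41  44  42  41  40  45  39  40  57  55  78 113 112 104
129 131 126 124 118  46  52  53  47  50  49  44  41  47  45  43  43  45  42  42  48  44  42  43  64 163 204 198 196
128 129 128 130  52  53  49  53  47  45  50  46  44  46  40  45  40  41  41  47  40  45  46  44  53 206 208 203 203
120 125 126  99  53  52  54  53  49  48  47  41  45  43  69  67  41  40  42  41  43  42  44  46  45 198 208 206 203
```

Call:
play_rows(plan=[[0,-0.1,0.4,0],[0,0,0.4,0],[0,0,0.4,0],[0,0,0.3,0],[0,0,0.2,0],[0,0,0,0]])

```text
time: 21.17
tcp_pos: [0.4067, 0.2641, 0.1483]
ee_rot: [[0.986, 0.167, -0.001], [0.167, -0.986, -0.001], [-0.001, 0.001, -1.0]]
wrist_force: [0.0, -0.3, -2.7]
gripper_width: 0.278
finger_force: 45.0
```

Call:
play_rows(plan=[[0,0,0.3,0],[0,0,0.3,0],[0,0,0.2,0],[0,0,0,0]])

```text
time: 21.5
tcp_pos: [0.4067, 0.2642, 0.1324]
ee_rot: [[0.986, 0.167, -0.001], [0.167, -0.986, -0.001], [-0.001, 0.001, -1.0]]
wrist_force: [-0.3, 0.2, -2.1]
gripper_width: 0.276
finger_force: 45.0
```

Call:
play_rows(plan=[[0,0,0,0],[0,0,0,0],[0.25,0,0,0],[0.25,0,0,0],[0.25,0,-0.05,0],[0.25,0,-0.05,0],[0.25,0,-0.05,0],[0.25,0,-0.05,0],[0.1,0,0,0],[0,0,0,0]], force=10)

```text
time: 22.33
tcp_pos: [0.4394, 0.2699, 0.1373]
ee_rot: [[0.986, 0.166, 0.001], [0.166, -0.986, 0.0], [0.001, -0.0, -1.0]]
wrist_force: [0.5, 0.5, -2.7]
gripper_width: 0.282
finger_force: 10.0
```

Run:
```python
from bench import bot, optics
from h import *
s=bot.read_state();print(s["wrist_force"],s["wrist_torque"])
e=optics.read_camera("wrist");w=P(e);f=e["color"].astype(int)
t=s["tcp_pos"];R=s["ee_rot"]
print("pred upright tip-axis pts: collar far edge row", proj(w,t+R@[.022,0,.031]),"handle top", proj(w,t+R@[.013,0,-.045]))
g=cv2.cvtColor(e["color"],cv2.COLOR_RGB2GRAY)
print(g[100:330:3,257].tolist()); print(f[100:330:6,257].tolist())
```

```text
[ 0.52036889  0.53396266 -2.71957403] [-0.04124267 -0.03976232 -0.0268809 ]
pred upright tip-axis pts: collar far edge row [256.81101204 187.99982127] handle top [256.93984702 254.61807915]
[207, 208, 214, 212, 213, 211, 208, 209, 209, 205, 214, 119, 115, 114, 78, 72, 68, 67, 55, 58, 63, 64, 64, 63, 57, 55, 53, 38, 47, 48, 76, 80, 50, 35, 34, 36, 35, 30, 28, 27, 32, 27, 26, 31, 34, 32, 27, 31, 31, 29, 26, 27, 28, 32, 32, 27, 29, 29, 28, 26, 31, 28, 26, 35, 31, 28, 31, 36, 38, 41, 41, 45, 44, 54, 53, 49, 50]
[[210, 208, 190], [218, 216, 197], [218, 214, 197], [213, 209, 192], [214, 210, 191], [218, 215, 196], [120, 114, 104], [91, 74, 62], [95, 60, 38], [74, 50, 33], [88, 56, 33], [90, 56, 35], [82, 50, 30], [74, 47, 32], [50, 45, 47], [75, 76, 78], [51, 50, 50], [46, 31, 22], [47, 30, 25], [39, 26, 12], [44, 28, 19], [37, 23, 11], [46, 29, 24], [41, 22, 17], [42, 27, 23], [39, 21, 15], [43, 23, 16], [48, 27, 20], [42, 24, 17], [42, 24, 13], [46, 26, 14], [41, 22, 10], [43, 27, 16], [44, 27, 18], [39, 37, 38], [43, 40, 38], [43, 44, 45], [53, 53, 54], [51, 50, 50]]
```

Call:
play_rows(plan=[[0.15,0,0,0],[0.15,0,0,0],[0,0,0,0],[-0.1,0,0.3,0],[-0.1,0,0.3,0],[-0.1,0,0.3,0],[0,0,0.2,0],[0,0,0,0]])

```text
time: 23.05
tcp_pos: [0.438, 0.2695, 0.1142]
ee_rot: [[0.986, 0.167, -0.001], [0.167, -0.986, -0.001], [-0.002, 0.001, -1.0]]
wrist_force: [0.5, 0.2, -1.7]
gripper_width: 0.282
finger_force: 10.0
```

Call:
play_rows(plan=[[0,0,0.2,0],[0,0,0.15,0],[0,0,0,0]])

```text
time: 23.3
tcp_pos: [0.4385, 0.2697, 0.1078]
ee_rot: [[0.986, 0.167, -0.001], [0.167, -0.986, -0.0], [-0.001, 0.0, -1.0]]
wrist_force: [-0.9, -0.9, -1.1]
gripper_width: 0.274
finger_force: 10.0
```

Call:
play_rows(plan=[[0,0,0.1,0],[0,0,0.1,0],[0,0,0,0]], force=4)

```text
time: 23.55
tcp_pos: [0.4391, 0.2699, 0.1044]
ee_rot: [[0.986, 0.167, 0.001], [0.167, -0.986, 0.0], [0.001, -0.0, -1.0]]
wrist_force: [0.7, 0.1, -0.9]
gripper_width: 0.282
finger_force: 4.0
```

Call:
play_rows(plan=[[0,0,0,0],[0,0,0,0],[0,0,0,0],[0,0,0,0],[0,0,0,0],[0,0,0,0],[0,0,0,0],[0,0,0,0],[0,0,0,0],[0,0,0,0]], hand=-1)

```text
time: 24.38
tcp_pos: [0.4386, 0.2697, 0.1043]
ee_rot: [[0.986, 0.167, -0.0], [0.167, -0.986, -0.0], [-0.0, 0.0, -1.0]]
wrist_force: [0.1, -0.4, -0.3]
gripper_width: 0.951
finger_force: 0.0
```

Call:
play_rows(plan=[[0,0,-0.5,0],[0,0,-1,0],[0,0,-1,0],[0,0,-1,0],[0,0,-1,0],[0,0,-1,0],[0,0,-1,0],[-1,0,-1,0],[-1,0,0,0],[-1,0,0,0]])

```text
time: 25.22
tcp_pos: [0.3791, 0.2599, 0.2561]
ee_rot: [[0.986, 0.166, 0.002], [0.166, -0.986, 0.002], [0.002, -0.001, -1.0]]
wrist_force: [0.6, 0.8, -0.9]
gripper_width: 0.999
finger_force: 0.0
```

Run:
```python
from bench import bot, optics
from h import *
s=bot.read_state();print(s["tcp_pos"],s["wrist_force"])
e=optics.read_camera("wrist");w=P(e);f=e["color"].astype(int)
# dark-brown handle mask & collar
a=proj(w,[.4425,.2703,.148]);b=proj(w,[.4425,.2703,.078]);print("expected handle top",a,"collar",b)
x0,y0=int(a[0])-45,int(a[1])-45
g=cv2.cvtColor(e["color"],cv2.COLOR_RGB2GRAY)
print(x0,y0);print("\n".join(" ".join(f"{v:3d}" for v in r) for r in g[y0:y0+90:4,x0:x0+90:4]))
x=optics.read_camera("side");p=[proj(P(x),[.4425,.2703,z]) for z in (.148,.078)];print(p)
q0,q1=int(p[0][0])-16,int(p[0][1])-10
print("\n".join(" ".join(f"{v[0]:3d}" for v in r) for r in x["color"][q1:q1+44:2,q0:q0+32:2]))
```

```text
[0.37913674 0.25992502 0.25608151] [ 0.56589085  0.81020886 -0.88458693]
expected handle top [257.25502103 116.17173886] collar [257.19825124 112.70571573]
212 71
176 173 149 147 155 148 155 145 153 155 154 158 148 150 151 156 149 146 147 140 147 150 143
174 179 154 154 106 140 156 148 142  96  84  78  85  82  81  98  95 105 146 150 151 151 143
171 181 151 154  78  79  75  77  73  71  69  74  75  75  78  77  80  83  79  83  82  82  86
176 177 149 156  81  81  79  79  80  78  79  79  80  77  76  76  72  73  73  76  69  82  80
181 176 152 153  85  79  78  84  81  83  80  76  76  78  76  77  78  75  70  64  73  83  81
175 177 154 153  87  87  83  86  82  84  80  63  53  57  72  70  69  48  73  72  81  81  80
175 172 155 156  80  76  78  74  73  59  57  54  59  44  39  47  42  44  44  46  83  82  79
178 176 150 152  86  87  83  85  59  61  46  40  37  37  37  37  41  43  43  42  79  78  75
172 174 150 147  88  85  86  65  47  49  49  45  44  40  43  33  47  46  43  45  85  79  83
175 169 151 137  97  86  82  62  50  53  46  48  44  43  46  33  38  47  45  46  85  77  79
174 171 148 139  
[... 1961 characters left out ...]
 114 113  72  72  56  60  64  64  64  60 115 121 121 123  90
134 115 125  78  59  50  62  64  63  58  63  80 121 117 123  90
 93 112 122 102  54  53  68  68  66  61  63  68 110 117 120 166
 90 113 120  75  70  46  65  62  67  62  64  73 103 114 117 160
 95 110 122 100  68  64  65  60  64  59  66  71  97 118 122 157
 91 111 119 130  60  73  74  72  73  67  72  70 103 121 133 159
 96 107 117 127  98  60  71  75  71  72  66  60 139 132 136 160
 96 108 119 120 116 119  84  57  63  71 108 134 142 132 131 154
 92 108 122 124 120 116 130 130 123 135 132 130 142 132 133 151
 91 109 116 120 120 121 129 132 140 138 135 130 144 132 131 141
 96  96 106 107 109 108 112 126 118 118 113 116 124 115 114 119
```

Call:
play_rows(plan=[[0,0,0,0],[0,0,0,0],[0,0,0,0],[0,0,0,0]])

```text
time: 25.65
tcp_pos: [0.3801, 0.2599, 0.2542]
ee_rot: [[0.986, 0.166, -0.0], [0.166, -0.986, 0.0], [-0.0, -0.0, -1.0]]
wrist_force: [-0.4, 0.5, 1.0]
gripper_width: 1.0
finger_force: 0.0
```

```bash
python3 -c "
from bench import bot
print(bot.sign_off())"
```

```text
the job is handed in; nothing more can be done
None
```

I handed the job in at 25.7 s and no verdict came back; by my last camera and force readings, the mould is shut, the spring's hook is round the post, and the puller is upright in its rack with its collar down.

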